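# Start and run home a fixture screw at the bottom of a deep well

## Robot

A 6-joint arm with a two-finger parallel gripper is mounted at the origin on the work surface. World frame = base frame: x ahead of the robot, y to its left, z up, the work surface at z = 0. Lengths are in m, angles in rad, forces in N, time in s.
With the tool pointing down it reaches from about 0.4 to 0.825 m from the base axis. Payload 7 kg.
Tool frame: the origin (TCP) lies at the centre of the arm's flange, where the gripper is bolted on; the fingertips stand 178 mm ahead of it and the grasp point (between the pads) lies 159 mm ahead of it; x points along the fingers, z is the direction in which the jaws open and shut, and the axes are right-handed (so a half turn about x gives the same grasp; the last joint's range is limited). The gripper opens to 88 mm and grips with 3 to 60 N. Pads are 19 mm wide; open, the fingers measure 130 mm over their backs; the gripper's body (78 mm by 193 mm) begins 47 mm behind the grasp point.
Start: joints at [-1.021, 0.359, 0.012, 0, -1.224, -0.288], TCP at [0.175, -0.652, 0.405] pointing down, gripper open.
Joint ranges: [-3.07, 3.07], [-1.43, 2.12], [-1.02, 1.25], [-3.03, 1.67], [-3.05, -0], [-3.03, 3.03]. Speed limits (rad/s): [2.39, 2.39, 3.01, 3.14, 3.14, 3.14].

## Interface

Orientations are given as [roll, pitch, yaw] about the fixed x, y, z axes, in that order (R = Rz(yaw) Ry(pitch) Rx(roll)).
In Python, from station import telemetry, optics, job_done, finder gives the robot as it stands.
- The arm moves only by the tool play_rows, never from a script. Its argument "steps" is a list of rows, each an object of numbers: "gripper": the opening, from 0 (shut) to 1 (fully open); "tx", "ty", "tz": the shift along the tool's x, y, z in units of 25 mm (1.0 is 25 mm); "ax", "ay", "az": the turn, a rotation vector about the tool's x, y, z in units of 6 degrees (1.0 is 6 degrees). In form: [{"gripper": .., "tx": .., "ty": .., "tz": .., "ax": .., "ay": .., "az": ..}, ...]. A call has 1 to 20 rows; each row shifts and turns the commanded pose from where the row before left it, along the tool's axes as they then stand; what a row does not reach is not made up. A row lasts 1/12 s, in which the tool goes at most 41.7 mm and 7.16 degrees, less where a joint would pass 70% of its speed; a pose out of reach is approached as far as the arm can. A call is refused whole if a number of a shift passes 1 or a number of a turn 1, either way. A call with a gripper value outside its range is refused whole. The fingers move at their own pace and stop on an object; "newtons" is the grip in N (left out, the last holds). Time passes only in rows, so rows that do not move let the fingers close. It gives the time, the measured TCP pose, the force and the opening at its end, in the units of the state.
- telemetry.get_state(): the state, without advancing time (a new reading comes with each control period).
- optics.grab_frame(name): name is "scene" or "top" or "wrist"; returns the picture (420x560x3 uint8, red, green, blue); there is no depth.
- optics.calibration(name): a dict with "fx", "fy", "cx", "cy" (pixels), "T" (4x4, takes a point from camera to world coordinates); the wrist camera has in their place "mount" (4x4, takes a point from camera to tool coordinates, whose origin is the TCP and whose axes are the tool frame's). Camera axes: x right, y down, z forward; pixel columns grow to the right and rows downward; lengths in m; the calibration is good to about 2 mm. A picture is of the moment at which its call begins: read the wrist's pose just before it. calibration takes no time and is no camera call.
- job_done(): hands the job in, once; it reports no verdict.
Trained networks look in the newest picture that a camera, given by its name, has taken for a name from the list of things; names that differ only in an ending like _2 or _b are one class to them, and where a whole thing is asked for, a point or a joint stands for the part that bears it (a point fixed in the world has none). Each returns a list of dicts, best first, with "confidence" (0 to 1); they miss things now and then, are a little off and sometimes report something else, mostly with a low value. They report only what shows in the picture. A call takes as long as a camera call. They do not tell look-alikes from the thing itself.
- finder.look_for(query, camera): "extent" ([left, top, right, bottom] in pixels, round what is visible of it).
- finder.silhouettes(query, camera): "pixels" (420x560 bool, what is visible of it) and "extent" ([left, top, right, bottom] in pixels, round what is visible of it).
- finder.pinpoint(query, camera): "location" ([row, column] in pixels: a listed point, or the origin of a listed thing).
The state is a dict: "t": time; "q": joint angles; "qd": joint speeds; "joint_efforts": joint torques, N m; "eef_pos": TCP position; "ee_rot": TCP orientation; "force": force on the tool from outside, world axes, zero at the start; "moment": the same for the moment, N m; "width": finger opening in m.
Only numpy, scipy, OpenCV 4.12 (cv2) and the standard library are available. Lean on these libraries where they do the work, as an engineer would, in place of code of your own. Each camera call takes 0.05 s, during which the arm holds its last target.

## Task

Take the round-knobbed fixture screw out of the tool stand, lower it into the deep well of the aluminium block, feel for where its teeth drop into the thread at the bottom, then screw it in clockwise until its collar sits on top of the block, and let go. Never force it: a hard push, a drop, or turning hard against a stop harms the thread. Leave the other two tools standing in the stand.

Things in the scene. Friction and masses are not known exactly. Their poses are not given: they have to be found in the camera images.
- screw: Loose steel fixture screw, about 0.38 kg, 152 mm long, upright in one of the stand's three pockets. Origin at the centre of its lower end, z up its axis. From below: nose 13 mm across, two teeth, shank 20 mm across to 55 mm, cone, smooth guide shoulder 30 mm across (61 to 102 mm), collar 47 mm across (102 to 108 mm), round ribbed knob 34 mm across (112 to 152 mm).
- knob (a point): Centre of the screw's ribbed knob, on its axis, 132 mm above its lower end: the place to grip and turn (34 mm across, 20 mm above and below this point; the collar's top is 24 mm below it).
- collar (a point): Centre of the underside of the screw's collar, 102 mm above its lower end.
- teeth (a point): On the screw's axis at the height of its two thread teeth, 9 mm above its lower end. The teeth stand on the screw's +x and -x sides, 30 mm across their tips, 4 mm thick, each about 24 degrees of arc long.
- block: Fixed aluminium fixture block, 90 x 90 mm and 110 mm high, with a low steel foot (30 x 50 x 14 mm, bolted down) on its +x and -x sides. Origin at the centre of its underside, z up. A round upright well opens in the centre of its top. Until it is home the screw must not press on the block or the insert with over 45 N.
- mouth (a point): Centre of the well's mouth in the block's top face: 34 mm across, 110 mm above the table.
- ring (a point): On the well's axis, 78 mm below the mouth: upper face of the fixed steel thread insert, a flat ring (bore 24 mm) with two opposite entry gaps, 70 degrees each, turned in an unknown way, unrelated to the block's yaw. On the ring the collar stands 18 mm above the block; with both teeth over gaps (within about 14 degrees; repeats each half turn) the screw can drop 9 mm.
- thread (a point): On the well's axis, 8 mm above the table: where the screw's lower end is when home. From the entry gap (collar 9 mm above the block) turning back, counter-clockwise from above, meets a stop within a quarter turn; clockwise runs down a right-hand thread, lead 28 mm a turn (4.5 mm a radian), axial play about 1.5 mm; the collar meets the block after about 2 rad. Nothing here gives way.
- stand: Fixed wooden tool stand, 80 mm (its x) by 240 mm (its y) and 90 mm high, origin at the centre of its underside. Three upright round pockets 35 mm across and 80 mm deep (floor 10 mm above the table) on its centre line, at y = -75, 0 and 75 mm. One holds the screw, the others the collet chuck and the cutter; which is where varies.
- chuck: Bystander: dark collet chuck, 125 mm tall, standing in a pocket of the stand; flange 42 mm across at 80 to 88 mm, six-slotted nut 36 mm across and a tapered top above. Origin at the centre of its lower end.
- cutter: Bystander: steel milling cutter in its holder, 152 mm tall, standing in a pocket of the stand; holder 40 mm across at 80 to 100 mm, slim fluted cutter 14 mm across above. Origin at the centre of its lower end.
There are look-alikes about, which are no part of the job. What is shaped like the screw but yellow is not meant.

How it is judged:
By the outcome, as a careful person would: the job done as asked, in the order asked, and still so for the second after the job is handed in, with the robot touching nothing.
It also fails if it takes over 64 s, if anything falls off the work surface, if the arm or the gripper's body presses on something with over 40 N, if the wrist force passes 120 N, or if a joint passes its speed limit or range.

## Working session

There is one attempt and no reset: what is moved stays moved. The work goes in short steps, Python scripts to look and compute and a tool call to move; the robot and the scene stay as the last step left them, time stands still between calls to the robot, and variables do not carry over. Pictures are saved under pics/ and viewed, and the job is handed in when it is done.

Besides the shell and the picture viewer there is one more tool, called after "Emit:" by a JSON object that holds its "name" and its "arguments". play_rows: Moves the arm, as the interface text tells. Its arguments: {"type":"object","properties":{"steps":{"type":"array"},"newtons":{"type":"number"}},"required":["steps"]}

```bash
mkdir -p pics; ls; python3 - <<'E'
from station import telemetry, optics, finder
import cv2, numpy as np
print(telemetry.get_state())
for c in ("scene","top","wrist"):
    im=optics.grab_frame(c); cv2.imwrite(f"pics/{c}0.png",im[:,:,::-1])
    print(c,optics.calibration(c))
    if c!="wrist":
        for q in ("screw","knob","block","mouth","stand","chuck","cutter"):
            print(q,[(np.round(d["location"],1).tolist(),round(d["confidence"],2)) for d in finder.pinpoint(q,c)][:4])
E
```

```text
pics
{'t': 0.0, 'q': array([-1.02087201e+00,  3.59409698e-01,  1.10325266e-02, -3.58123725e-04,
       -1.22409578e+00, -2.88071268e-01]), 'qd': array([-0.00069465, -0.00036722, -0.00048037, -0.00075511,  0.00114712,
        0.00041365]), 'joint_efforts': array([ 1.08209399e-03, -5.82713950e+01,  2.93052542e+01,  6.99670315e+00,
        6.77254808e-03, -2.28512208e-04]), 'eef_pos': array([ 0.1746661 , -0.65180231,  0.40369478]), 'ee_rot': array([0.08994021, 1.56908623, 1.92246761]), 'force': array([0.68299086, 0.15996549, 0.69925437]), 'moment': array([ 0.0480698,  0.0244505, -0.0100923]), 'width': 0.08776130558666552}
scene {'fx': 428.901988208742, 'fy': 428.901988208742, 'cx': 284.1808686790064, 'cy': 207.64655658482337, 'T': array([[-0.06852025,  0.86213305, -0.50202746,  0.97455132],
       [ 0.99758368,  0.05341861, -0.04442135, -0.02561396],
       [-0.0114795 , -0.50385816, -0.86371012,  0.90807317],
       [ 0.        ,  0.        ,  0.        ,  1.        ]])}
screw [([190.4, 170.2], 0.97), ([227.2, 166.6], 0.92)]
knob [([203.7, 151.7], 0.76), ([159.6, 151.9], 0.64), ([204.2
[... 582 characters left out ...]
0.67)]
knob [([246.5, 414.5], 0.96), ([198.9, 410.6], 0.57)]
block [([183.7, 225.8], 0.65)]
mouth [([177.3, 215.8], 0.61)]
stand [([195.0, 367.0], 0.98), ([180.4, 336.1], 0.52)]
chuck [([192.2, 365.7], 0.81)]
cutter [([184.1, 339.8], 0.67)]
wrist {'fx': 305.25590649577316, 'fy': 305.25590649577316, 'cx': 276.3644960267569, 'cy': 208.3290248447712, 'mount': array([[ 1.58050290e-03, -2.76560123e-01,  9.60995318e-01,
         2.05643932e-02],
       [ 1.12620690e-03, -9.60995416e-01, -2.76562003e-01,
         7.50399848e-02],
       [ 9.99998117e-01,  1.51938661e-03, -1.20739212e-03,
        -6.08675962e-04],
       [ 0.00000000e+00,  0.00000000e+00,  0.00000000e+00,
         1.00000000e+00]])}
```

View pics/scene0.png

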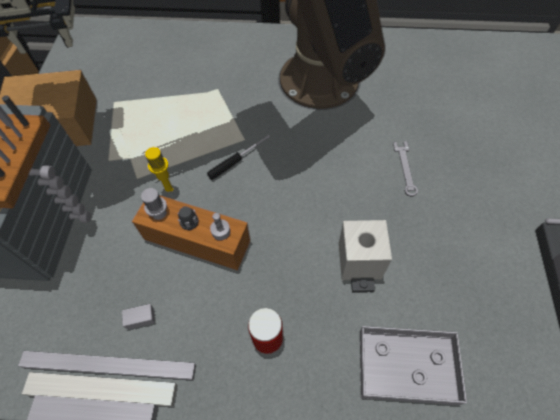

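View pics/top0.png

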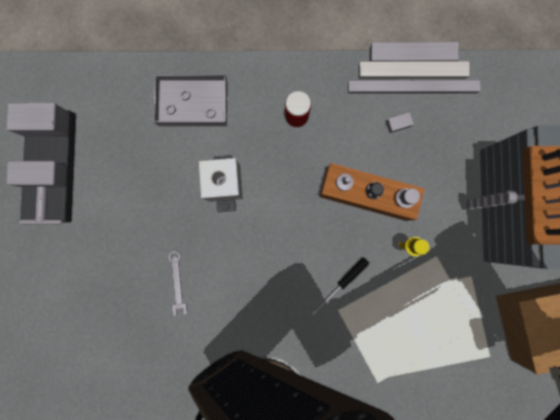

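View pics/wrist0.png

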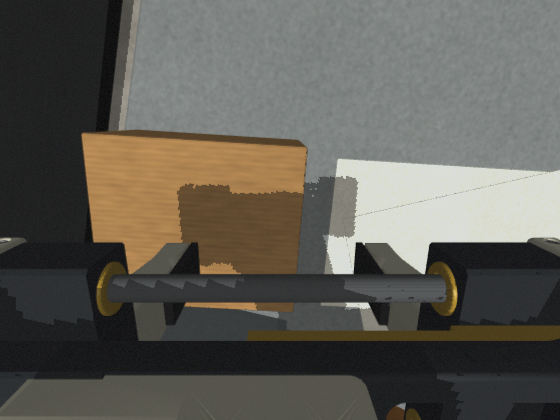

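The grey screw is in the stand's right-hand pocket: top (407,198), scene (152,197). The chuck is in the middle and the cutter at the left end. The yellow look-alike is at top (417,246). The well mouth is at top (219,178). Next I'll zoom in for centres.

```bash
python3 - <<'E'
import cv2
t=cv2.imread("pics/top0.png"); s=cv2.imread("pics/scene0.png")
cv2.imwrite("pics/t_st.png",cv2.resize(t[150:260,310:440],None,fx=6,fy=5.4,interpolation=cv2.INTER_CUBIC)[:594])
cv2.imwrite("pics/t_bl.png",cv2.resize(t[145:215,190:250],None,fx=8,fy=8,interpolation=cv2.INTER_CUBIC))
cv2.imwrite("pics/s_bl.png",cv2.resize(s[210:300,330:400],None,fx=6,fy=6,interpolation=cv2.INTER_CUBIC))
cv2.imwrite("pics/s_st.png",cv2.resize(s[180:270,130:255],None,fx=6,fy=6,interpolation=cv2.INTER_CUBIC))
E
```

```text
(no output)
```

View pics/t_st.png

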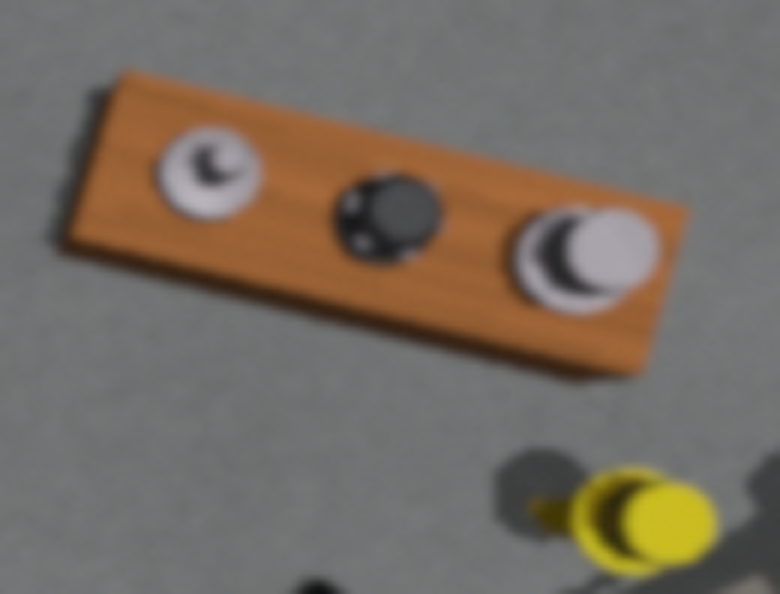

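View pics/t_bl.png

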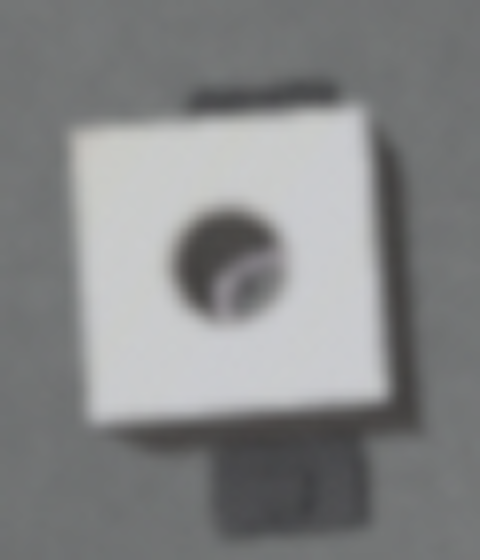

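View pics/s_bl.png

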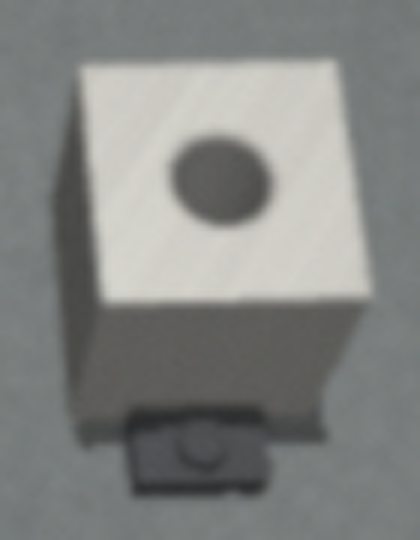

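View pics/s_st.png

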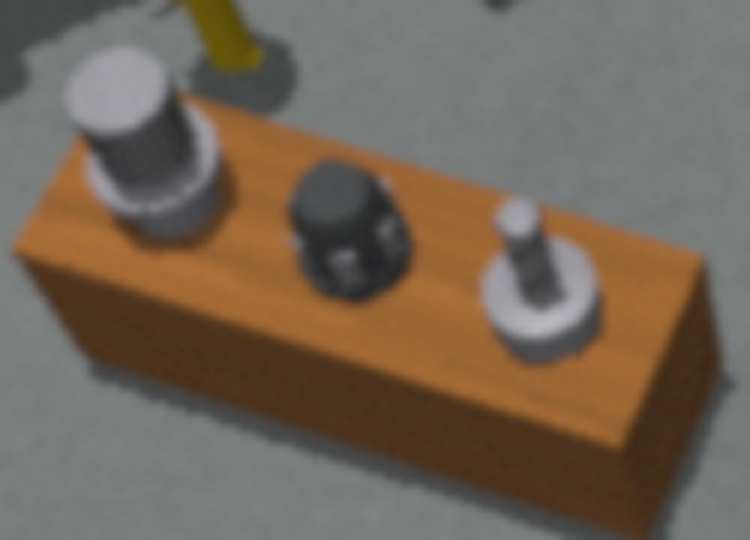

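```bash
cat > h.py <<'E'
import numpy as np
from station import telemetry, optics, finder
from scipy.spatial.transform import Rotation as R
def ray(K,T,u,v,z):
    d=T[:3,:3]@np.array([(u-K['cx'])/K['fx'],(v-K['cy'])/K['fy'],1]); o=T[:3,3]
    return o+d*(z-o[2])/d[2]
def bp(cam,u,v,z):
    K=optics.calibration(cam); return ray(K,K['T'],u,v,z)
def toolT(s):
    T=np.eye(4); T[:3,:3]=R.from_euler('xyz',s['ee_rot']).as_matrix(); T[:3,3]=s['eef_pos']; return T
E
python3 - <<'E'
from h import *
np.set_printoptions(precision=4,suppress=True)
f=lambda x,y,sx,sy,ox,oy:((x+.5)/sx-.5+ox,(y+.5)/sy-.5+oy)
P=lambda cam,pts,a,z:np.array([bp(cam,*f(*p,*a),z) for p in pts])
ts=(6,5.4,310,150);tb=(8,8,190,145);ss=(6,6,130,180);sb=(6,6,330,210)
print("knob",P("top",[(612,250)],ts,.162),P("scene",[(118,90)],ss,.162))
print("collar",P("top",[(568,260)],ts,.118))
print("mouth",P("top",[(230,266)],tb,.11),P("scene",[(222,180)],sb,.11))
q=P("top",[(72,130),(365,107),(390,398),(92,423)],tb,.11);print("blk",q,q.mean(0))
q=P("scene",[(80,65),(337,60),(373,297),(102,302)],sb,.11);print("blk",q,q.mean(0))
q=P("top",[(125,72),(690,208),(645,375),(68,245)],ts,.09);print("st",q,q.mean(0))
q=P("scene",[(185,95),(705,258),(622,445),(15,250)],ss,.09);print("st",q,q.mean(0))
print("chuck",P("top",[(406,209)],ts,.135)); print("cutter",P("top",[(232,160)],ts,.162))
print("yellow",P("top",[(668,523)],ts,.152))
s=telemetry.get_state();print(toolT(s))
E
```

```text
knob [[ 0.5268 -0.344   0.162 ]] [[ 0.527  -0.3435  0.162 ]]
collar [[ 0.5269 -0.3402  0.118 ]]
mouth [[0.5755 0.1071 0.11  ]] [[0.5762 0.108  0.11  ]]
blk [[0.6174 0.1562 0.11  ]
 [0.6245 0.0665 0.11  ]
 [0.5352 0.0579 0.11  ]
 [0.5274 0.1485 0.11  ]] [0.5761 0.1073 0.11  ]
blk [[0.5342 0.0594 0.11  ]
 [0.5265 0.1496 0.11  ]
 [0.6166 0.1571 0.11  ]
 [0.6241 0.0667 0.11  ]] [0.5754 0.1082 0.11  ]
st [[ 0.616  -0.1679  0.09  ]
 [ 0.5535 -0.3987  0.09  ]
 [ 0.4773 -0.3787  0.09  ]
 [ 0.5361 -0.1441  0.09  ]] [ 0.5457 -0.2724  0.09  ]
st [[ 0.4845 -0.3484  0.09  ]
 [ 0.5414 -0.1454  0.09  ]
 [ 0.6164 -0.1659  0.09  ]
 [ 0.5538 -0.396   0.09  ]] [ 0.549  -0.2639  0.09  ]
chuck [[ 0.5474 -0.2724  0.135 ]]
cutter [[ 0.565  -0.2002  0.162 ]]
yellow [[ 0.4119 -0.3659  0.152 ]]
[[ 0.     -0.9659 -0.2588  0.1747]
 [ 0.     -0.2588  0.9659 -0.652 ]
 [-1.     -0.     -0.      0.4047]
 [ 0.      0.      0.      1.    ]]
```

Emit:
{"name": "play_rows", "arguments": {"steps": [{"ax": -1},{"ax": -1},{"ax": -1},{"ax": -1},{"ax": -1},{"ax": -1},{"ax": -1},{"ax": -1},{"ax": -1},{"ax": -0.9}]}}

```text
invalid input
```

Emit:
{"name": "play_rows", "arguments": {"steps": [{"ty": -0.87,"tz": -0.57},{"ty": -0.87,"tz": -0.57},{"ty": -0.87,"tz": -0.57},{"ty": -0.87,"tz": -0.57},{"ty": -0.87,"tz": -0.57},{"ty": -0.87,"tz": -0.57},{"ty": -0.87,"tz": -0.57},{"ty": -0.87,"tz": -0.57},{"ty": -0.87,"tz": -0.57},{"ty": -0.87,"tz": -0.57},{"ty": -0.87,"tz": -0.57},{"ty": -0.87,"tz": -0.57},{"ty": -0.87,"tz": -0.57},{"ty": -0.87,"tz": -0.57},{"ty": -0.87,"tz": -0.57},{"ty": -0.87,"tz": -0.57},{"ty": -0.87,"tz": -0.57},{"ty": -0.87,"tz": -0.57},{},{},{}]}}

```text
invalid input
```

Emit:
{"name": "play_rows", "arguments": {"steps": [{"gripper": 1,"tx": 0,"ty": 0,"tz": 0,"ax": -1,"ay": 0,"az": 0},{"gripper": 1,"tx": 0,"ty": 0,"tz": 0,"ax": -1,"ay": 0,"az": 0},{"gripper": 1,"tx": 0,"ty": 0,"tz": 0,"ax": -1,"ay": 0,"az": 0},{"gripper": 1,"tx": 0,"ty": 0,"tz": 0,"ax": -1,"ay": 0,"az": 0},{"gripper": 1,"tx": 0,"ty": 0,"tz": 0,"ax": -1,"ay": 0,"az": 0},{"gripper": 1,"tx": 0,"ty": 0,"tz": 0,"ax": -1,"ay": 0,"az": 0},{"gripper": 1,"tx": 0,"ty": 0,"tz": 0,"ax": -1,"ay": 0,"az": 0},{"gripper": 1,"tx": 0,"ty": 0,"tz": 0,"ax": -1,"ay": 0,"az": 0},{"gripper": 1,"tx": 0,"ty": 0,"tz": 0,"ax": -1,"ay": 0,"az": 0},{"gripper": 1,"tx": 0,"ty": 0,"tz": 0,"ax": -0.9,"ay": 0,"az": 0}]}}

```text
t: 1.68
eef_pos: [0.1747, -0.652, 0.4047]
ee_rot: [-1.396, 1.571, 1.479]
force: [0.3, -0.0, -0.6]
width: 0.0876
```

```bash
python3 - <<'E'
from h import *
s=telemetry.get_state();print(s['t'],s['q'],toolT(s).round(4))
E
```

```text
1.6833 [-1.02085757e+00  3.58613317e-01  1.19106163e-02 -1.76375880e-05
 -1.22411581e+00  7.53949457e-01] [[ 0.     -0.2638 -0.9646  0.1747]
 [ 0.     -0.9646  0.2638 -0.652 ]
 [-1.     -0.      0.      0.4047]
 [ 0.      0.      0.      1.    ]]
```

Emit:
{"name": "play_rows", "arguments": {"steps": [{"gripper": 1,"tx": 0,"ty": -0.87,"tz": -0.57,"ax": 0,"ay": 0,"az": 0},{"gripper": 1,"tx": 0,"ty": -0.87,"tz": -0.57,"ax": 0,"ay": 0,"az": 0},{"gripper": 1,"tx": 0,"ty": -0.87,"tz": -0.57,"ax": 0,"ay": 0,"az": 0},{"gripper": 1,"tx": 0,"ty": -0.87,"tz": -0.57,"ax": 0,"ay": 0,"az": 0},{"gripper": 1,"tx": 0,"ty": -0.87,"tz": -0.57,"ax": 0,"ay": 0,"az": 0},{"gripper": 1,"tx": 0,"ty": -0.87,"tz": -0.57,"ax": 0,"ay": 0,"az": 0},{"gripper": 1,"tx": 0,"ty": -0.87,"tz": -0.57,"ax": 0,"ay": 0,"az": 0},{"gripper": 1,"tx": 0,"ty": -0.87,"tz": -0.57,"ax": 0,"ay": 0,"az": 0},{"gripper": 1,"tx": 0,"ty": -0.87,"tz": -0.57,"ax": 0,"ay": 0,"az": 0},{"gripper": 1,"tx": 0,"ty": -0.87,"tz": -0.57,"ax": 0,"ay": 0,"az": 0},{"gripper": 1,"tx": 0,"ty": -0.87,"tz": -0.57,"ax": 0,"ay": 0,"az": 0},{"gripper": 1,"tx": 0,"ty": -0.87,"tz": -0.57,"ax": 0,"ay": 0,"az": 0},{"gripper": 1,"tx": 0,"ty": -0.87,"tz": -0.57,"ax": 0,"ay": 0,"az": 0},{"gripper": 1,"tx": 0,"ty": -0.87,"tz": -0.57,"ax": 0,"ay": 0,"az": 0},{"gripper": 1,"tx": 0,"ty": -0.87,"tz": -0.57,"ax": 0,"ay": 0,"az": 0},{"gripper": 1,"tx": 0,"ty": -0.87,"tz": -0.57,"ax": 0,"ay": 0,"az": 0},{"gripper": 1,"tx": 0,"ty": -0.87,"tz": -0.57,"ax": 0,"ay": 0,"az": 0},{"gripper": 1,"tx": 0,"ty": -0.87,"tz": -0.57,"ax": 0,"ay": 0,"az": 0},{"gripper": 1,"tx": 0,"ty": 0,"tz": 0,"ax": 0,"ay": 0,"az": 0},{"gripper": 1,"tx": 0,"ty": 0,"tz": 0,"ax": 0,"ay": 0,"az": 0}]}}

```text
t: 3.35
eef_pos: [0.528, -0.3429, 0.4044]
ee_rot: [-0.215, 1.571, 2.656]
force: [-0.6, -0.4, -0.2]
width: 0.0877
```

```bash
python3 - <<'E'
from h import *
import cv2
s=telemetry.get_state();im=optics.grab_frame("wrist");print(s['q'],toolT(s).round(4))
cv2.imwrite("pics/w1.png",im[:,:,::-1])
T=toolT(s);print("exp knob px")
K=optics.calibration("wrist");C=np.linalg.inv(T@K['mount'])@np.array([.527,-.343,.162,1])
print(K['cx']+K['fx']*C[0]/C[2],K['cy']+K['fy']*C[1]/C[2])
E
```

```text
[-2.66382609e-01  2.84861416e-01 -9.46883326e-02 -6.50568016e-05
 -1.19151818e+00 -3.78501772e-03] [[-2.000e-04 -2.669e-01 -9.637e-01  5.280e-01]
 [ 1.000e-04 -9.637e-01  2.669e-01 -3.429e-01]
 [-1.000e+00 -1.000e-04  3.000e-04  4.044e-01]
 [ 0.000e+00  0.000e+00  0.000e+00  1.000e+00]]
exp knob px
277.4756769866792 222.66035161562132
```

View pics/w1.png

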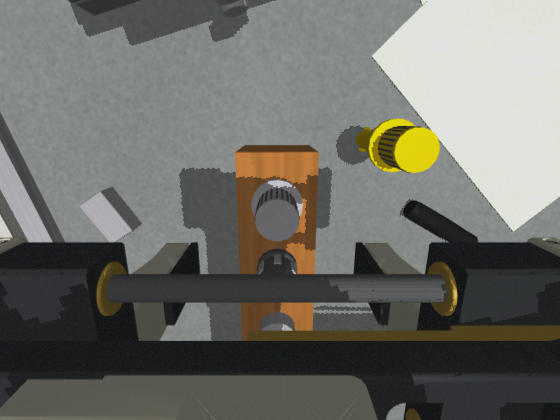

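```bash
python3 - <<'E'
import cv2
t=cv2.imread("pics/w1.png")
cv2.imwrite("pics/w1z.png",cv2.resize(t[140:250,220:340],None,fx=5,fy=5,interpolation=cv2.INTER_CUBIC))
E
```

```text
(no output)
```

View pics/w1z.png

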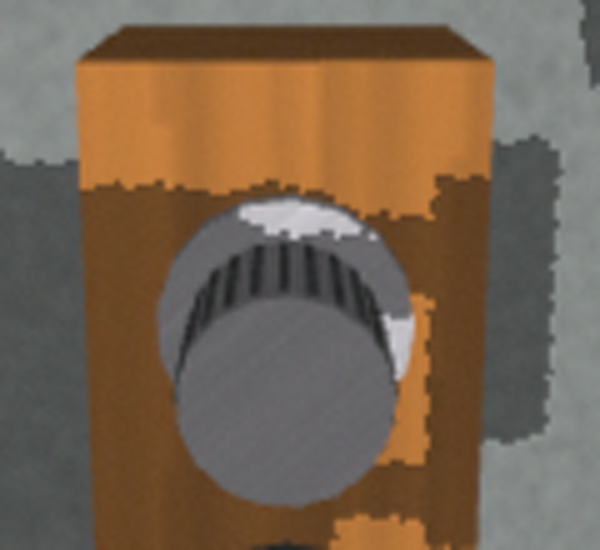

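Emit:
{"name": "play_rows", "arguments": {"steps": [{"gripper": 1,"tx": 0.8,"ty": 0.06,"tz": 0.04,"ax": 0,"ay": 0,"az": 0},{"gripper": 1,"tx": 0.8,"ty": 0,"tz": 0,"ax": 0,"ay": 0,"az": 0},{"gripper": 1,"tx": 0.8,"ty": 0,"tz": 0,"ax": 0,"ay": 0,"az": 0},{"gripper": 1,"tx": 0.8,"ty": 0,"tz": 0,"ax": 0,"ay": 0,"az": 0},{"gripper": 1,"tx": 0.5,"ty": 0,"tz": 0,"ax": 0,"ay": 0,"az": 0},{"gripper": 1,"tx": 0.36,"ty": 0,"tz": 0,"ax": 0,"ay": 0,"az": 0},{"gripper": 1,"tx": 0,"ty": 0,"tz": 0,"ax": 0,"ay": 0,"az": 0},{"gripper": 1,"tx": 0,"ty": 0,"tz": 0,"ax": 0,"ay": 0,"az": 0}]}}

```text
t: 4.07
eef_pos: [0.5254, -0.3456, 0.3034]
ee_rot: [0.808, 1.57, -2.606]
force: [-0.1, -1.3, -0.1]
width: 0.0877
```

Emit:
{"name": "play_rows", "arguments": {"steps": [{"gripper": 0.3,"tx": 0,"ty": 0,"tz": 0,"ax": 0,"ay": 0,"az": 0},{"gripper": 0.3,"tx": 0,"ty": 0,"tz": 0,"ax": 0,"ay": 0,"az": 0},{"gripper": 0.3,"tx": 0,"ty": 0,"tz": 0,"ax": 0,"ay": 0,"az": 0},{"gripper": 0.3,"tx": 0,"ty": 0,"tz": 0,"ax": 0,"ay": 0,"az": 0},{"gripper": 0.3,"tx": 0,"ty": 0,"tz": 0,"ax": 0,"ay": 0,"az": 0},{"gripper": 0.3,"tx": 0,"ty": 0,"tz": 0,"ax": 0,"ay": 0,"az": 0},{"gripper": 0.3,"tx": 0,"ty": 0,"tz": 0,"ax": 0,"ay": 0,"az": 0}], "newtons": 30}}

```text
t: 4.65
eef_pos: [0.5257, -0.345, 0.3032]
ee_rot: [3.041, 1.571, -0.373]
force: [-0.8, -0.5, -0.3]
width: 0.0469
```

```bash
python3 - <<'E'
from h import *
import cv2
s=telemetry.get_state();print(s)
im=optics.grab_frame("scene")
cv2.imwrite("pics/s2.png",im[:,:,::-1])
E
```

```text
{'t': 4.65, 'q': array([-2.70838321e-01,  3.63006647e-01, -2.27198609e-01,  1.39783922e-05,
       -9.80477423e-01, -1.31815425e-03]), 'qd': array([-0.00212747,  0.00332581, -0.00285115,  0.00145472, -0.00079933,
        0.00114484]), 'joint_efforts': array([-6.90426619e-03, -5.52710295e+01,  2.59662294e+01,  6.18568450e+00,
        3.60998092e-02,  5.83375959e-05]), 'eef_pos': array([ 0.52567213, -0.3450172 ,  0.30324899]), 'ee_rot': array([ 3.04107559,  1.57068209, -0.37266576]), 'force': array([-0.83636571, -0.47768908, -0.33741361]), 'moment': array([ 0.0487625 ,  0.08861311, -0.02919318]), 'width': 0.04686562943217772}
```

View pics/s2.png

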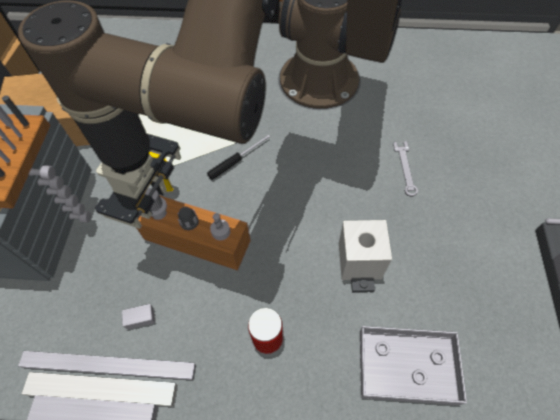

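Emit:
{"name": "play_rows", "arguments": {"steps": [{"gripper": 0.3,"tx": 0,"ty": -0.02,"tz": -0.03,"ax": 0,"ay": 0,"az": 0},{"gripper": 0.3,"tx": 0,"ty": 0,"tz": 0,"ax": 0,"ay": 0,"az": 0},{"gripper": 0.3,"tx": 0,"ty": 0,"tz": 0,"ax": 0,"ay": 0,"az": 0},{"gripper": 0.3,"tx": 0,"ty": 0,"tz": 0,"ax": 0,"ay": 0,"az": 0},{"gripper": 0.3,"tx": 0,"ty": 0,"tz": 0,"ax": 0,"ay": 0,"az": 0}]}}

```text
t: 5.12
eef_pos: [0.5266, -0.3448, 0.3032]
ee_rot: [-3.117, 1.57, -0.248]
force: [1.2, 0.0, -0.7]
width: 0.0335
```

```bash
python3 - <<'E'
from h import *
import cv2
s=telemetry.get_state();print(s['width'],s['force'],s['moment'])
im=optics.grab_frame("wrist")
cv2.imwrite("pics/w2.png",im[:,:,::-1])
E
```

```text
0.033503602068406496 [ 1.21547465  0.04178344 -0.70267227] [-0.05072218 -0.32492932 -0.02361854]
```

View pics/w2.png

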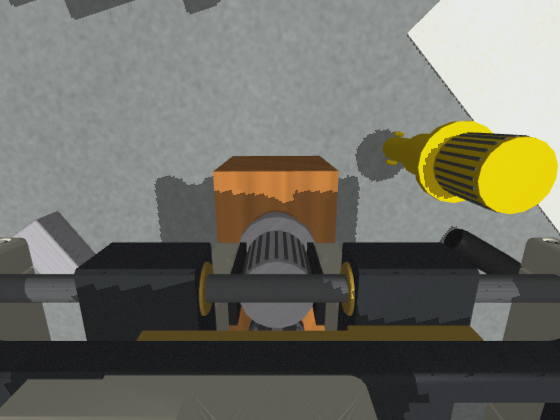

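Emit:
{"name": "play_rows", "arguments": {"steps": [{"gripper": 0.2,"tx": 0,"ty": 0,"tz": 0,"ax": 0,"ay": 0,"az": 0},{"gripper": 0.2,"tx": -0.3,"ty": 0,"tz": 0,"ax": 0,"ay": 0,"az": 0},{"gripper": 0.2,"tx": -0.7,"ty": 0,"tz": 0,"ax": 0,"ay": 0,"az": 0},{"gripper": 0.2,"tx": -0.8,"ty": 0,"tz": 0,"ax": 0,"ay": 0,"az": 0},{"gripper": 0.2,"tx": -0.8,"ty": 0,"tz": 0,"ax": 0,"ay": 0,"az": 0},{"gripper": 0.2,"tx": -0.8,"ty": 0,"tz": 0,"ax": 0,"ay": 0,"az": 0},{"gripper": 0.2,"tx": -0.8,"ty": 0,"tz": 0,"ax": 0,"ay": 0,"az": 0},{"gripper": 0.2,"tx": -0.8,"ty": 0,"tz": 0,"ax": 0,"ay": 0,"az": 0},{"gripper": 0.2,"tx": -0.8,"ty": 0,"tz": 0,"ax": 0,"ay": 0,"az": 0},{"gripper": 0.2,"tx": -0.8,"ty": 0,"tz": 0,"ax": 0,"ay": 0,"az": 0},{"gripper": 0.2,"tx": -0.8,"ty": 0,"tz": 0,"ax": 0,"ay": 0,"az": 0},{"gripper": 0.2,"tx": 0,"ty": 0,"tz": 0,"ax": 0,"ay": 0,"az": 0},{"gripper": 0.2,"tx": 0,"ty": 0,"tz": 0,"ax": 0,"ay": 0,"az": 0}]}}

```text
t: 6.25
eef_pos: [0.5262, -0.3446, 0.4886]
ee_rot: [-2.596, 1.57, 0.273]
force: [0.1, 0.2, -4.9]
width: 0.0338
```

```bash
python3 - <<'E'
from h import *
import cv2
s=telemetry.get_state();print(s)
for c in ("scene","wrist"):
    im=optics.grab_frame(c)
    cv2.imwrite(f"pics/{c}3.png",im[:,:,::-1])
E
```

```text
{'t': 6.25, 'q': array([-2.70127630e-01,  2.43325052e-01,  3.91292222e-02, -6.08555226e-04,
       -1.36561444e+00, -2.18327223e-03]), 'qd': array([ 0.00123525,  0.02406097, -0.04544291, -0.01511324,  0.0134119 ,
       -0.00021909]), 'joint_efforts': array([-7.50303967e-02, -5.50761437e+01,  3.42811561e+01,  8.63299102e+00,
       -1.50171854e-01,  4.56646167e-04]), 'eef_pos': array([ 0.5262104 , -0.34459866,  0.48861435]), 'ee_rot': array([-2.59579103,  1.56964422,  0.27336703]), 'force': array([ 0.09132685,  0.20560723, -4.88711379]), 'moment': array([0.10497704, 0.14358091, 0.04069719]), 'width': 0.03383633903281094}
```

View pics/scene3.png

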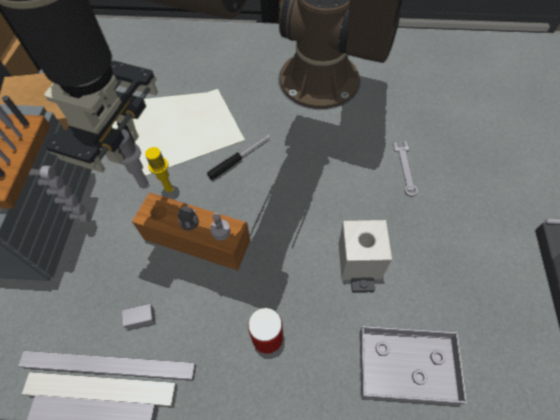

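View pics/wrist3.png

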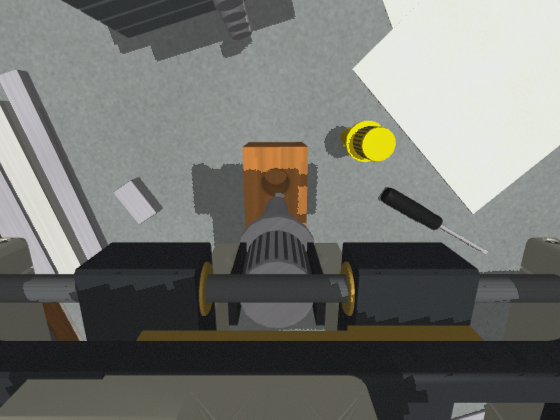

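Emit:
{"name": "play_rows", "arguments": {"steps": [{"gripper": 0.2,"tx": 0,"ty": -0.9,"tz": 0.145,"ax": 0,"ay": 0,"az": 0},{"gripper": 0.2,"tx": 0,"ty": -0.9,"tz": 0.145,"ax": 0,"ay": 0,"az": 0},{"gripper": 0.2,"tx": 0,"ty": -0.9,"tz": 0.145,"ax": 0,"ay": 0,"az": 0},{"gripper": 0.2,"tx": 0,"ty": -0.9,"tz": 0.145,"ax": 0,"ay": 0,"az": 0},{"gripper": 0.2,"tx": 0,"ty": -0.9,"tz": 0.145,"ax": 0,"ay": 0,"az": 0},{"gripper": 0.2,"tx": 0,"ty": -0.9,"tz": 0.145,"ax": 0,"ay": 0,"az": 0},{"gripper": 0.2,"tx": 0,"ty": -0.9,"tz": 0.145,"ax": 0,"ay": 0,"az": 0},{"gripper": 0.2,"tx": 0,"ty": -0.9,"tz": 0.145,"ax": 0,"ay": 0,"az": 0},{"gripper": 0.2,"tx": 0,"ty": -0.9,"tz": 0.145,"ax": 0,"ay": 0,"az": 0},{"gripper": 0.2,"tx": 0,"ty": -0.9,"tz": 0.145,"ax": 0,"ay": 0,"az": 0},{"gripper": 0.2,"tx": 0,"ty": -0.9,"tz": 0.145,"ax": 0,"ay": 0,"az": 0},{"gripper": 0.2,"tx": 0,"ty": -0.9,"tz": 0.145,"ax": 0,"ay": 0,"az": 0},{"gripper": 0.2,"tx": 0,"ty": -0.9,"tz": 0.145,"ax": 0,"ay": 0,"az": 0},{"gripper": 0.2,"tx": 0,"ty": -0.9,"tz": 0.145,"ax": 0,"ay": 0,"az": 0},{"gripper": 0.2,"tx": 0,"ty": -0.9,"tz": 0.145,"ax": 0,"ay": 0,"az": 0},{"gripper": 0.2,"tx": 0,"ty": -0.9,"tz": 0.145,"ax": 0,"ay": 0,"az": 0},{"gripper": 0.2,"tx": 0,"ty": -0.9,"tz": 0.145,"ax": 0,"ay": 0,"az": 0},{"gripper": 0.2,"tx": 0,"ty": -0.9,"tz": 0.145,"ax": 0,"ay": 0,"az": 0},{"gripper": 0.2,"tx": 0,"ty": -0.9,"tz": 0.145,"ax": 0,"ay": 0,"az": 0},{"gripper": 0.2,"tx": 0,"ty": -0.9,"tz": 0.145,"ax": 0,"ay": 0,"az": 0}]}}

```text
t: 8.02
eef_pos: [0.5773, 0.1092, 0.4863]
ee_rot: [0.599, 1.568, -2.815]
force: [1.2, 0.3, -3.7]
width: 0.0336
```

Emit:
{"name": "play_rows", "arguments": {"steps": [{"gripper": 0.2,"tx": 0,"ty": 0,"tz": 0,"ax": -1,"ay": 0,"az": 0},{"gripper": 0.2,"tx": 0,"ty": 0,"tz": 0,"ax": -1,"ay": 0,"az": 0},{"gripper": 0.2,"tx": 0,"ty": 0,"tz": 0,"ax": -1,"ay": 0,"az": 0},{"gripper": 0.2,"tx": 0,"ty": 0,"tz": 0,"ax": -1,"ay": 0,"az": 0},{"gripper": 0.2,"tx": 0,"ty": 0,"tz": 0,"ax": -1,"ay": 0,"az": 0},{"gripper": 0.2,"tx": 0,"ty": 0,"tz": 0,"ax": -1,"ay": 0,"az": 0},{"gripper": 0.2,"tx": 0,"ty": 0,"tz": 0,"ax": -1,"ay": 0,"az": 0},{"gripper": 0.2,"tx": 0,"ty": 0,"tz": 0,"ax": -1,"ay": 0,"az": 0},{"gripper": 0.2,"tx": 0,"ty": 0,"tz": 0,"ax": -1,"ay": 0,"az": 0},{"gripper": 0.2,"tx": 0,"ty": 0,"tz": 0,"ax": -1,"ay": 0,"az": 0},{"gripper": 0.2,"tx": 0,"ty": 0,"tz": 0,"ax": -1,"ay": 0,"az": 0},{"gripper": 0.2,"tx": 0,"ty": 0,"tz": 0,"ax": -1,"ay": 0,"az": 0},{"gripper": 0.2,"tx": 0,"ty": 0,"tz": 0,"ax": -1,"ay": 0,"az": 0},{"gripper": 0.2,"tx": 0,"ty": 0,"tz": 0,"ax": -1,"ay": 0,"az": 0},{"gripper": 0.2,"tx": 0,"ty": 0,"tz": 0,"ax": -1,"ay": 0,"az": 0},{"gripper": 0.2,"tx": 0,"ty": 0,"tz": 0,"ax": -1,"ay": 0,"az": 0},{"gripper": 0.2,"tx": 0,"ty": 0,"tz": 0,"ax": 0,"ay": 0,"az": 0},{"gripper": 0.2,"tx": 0,"ty": 0,"tz": 0,"ax": 0,"ay": 0,"az": 0}]}}

```text
t: 9.52
eef_pos: [0.5775, 0.1081, 0.4867]
ee_rot: [-1.049, 1.568, -2.79]
force: [0.6, -0.3, -4.3]
width: 0.0335
```

```bash
python3 - <<'E'
from h import *
import cv2
s=telemetry.get_state();print(s['t'],s['q'],s['force'],toolT(s).round(4))
for c in ("scene","wrist"):
    im=optics.grab_frame(c)
    cv2.imwrite(f"pics/{c}4.png",im[:,:,::-1])
E
```

```text
9.5167 [ 5.17479863e-01  1.74136800e-01 -5.33781478e-02 -4.30363888e-04
 -1.34578385e+00  8.82530562e-01] [ 0.57470356 -0.30709649 -4.33477792] [[-2.400e-03  9.854e-01 -1.701e-01  5.775e-01]
 [-9.000e-04 -1.701e-01 -9.854e-01  1.081e-01]
 [-1.000e+00 -2.200e-03  1.300e-03  4.867e-01]
 [ 0.000e+00  0.000e+00  0.000e+00  1.000e+00]]
```

View pics/scene4.png

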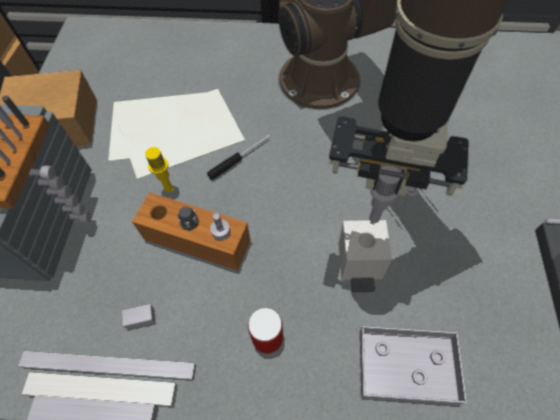

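View pics/wrist4.png

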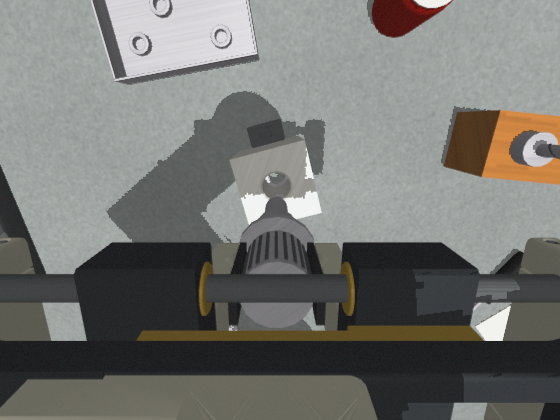

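```bash
python3 - <<'E'
import cv2
t=cv2.imread("pics/wrist4.png")
cv2.imwrite("pics/w4z.png",cv2.resize(t[130:240,225:330],None,fx=6,fy=6,interpolation=cv2.INTER_CUBIC)[:600])
t=cv2.imread("pics/scene4.png")
cv2.imwrite("pics/s4z.png",cv2.resize(t[165:265,330:410],None,fx=6,fy=6,interpolation=cv2.INTER_CUBIC))
E
```

```text
(no output)
```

View pics/w4z.png

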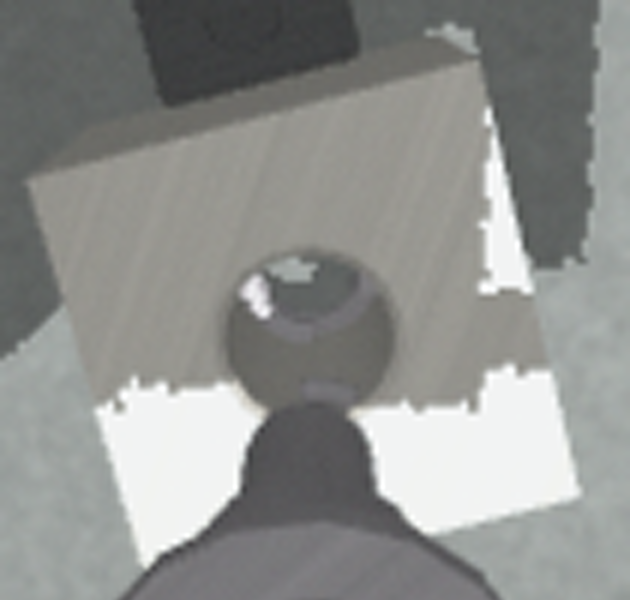

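View pics/s4z.png

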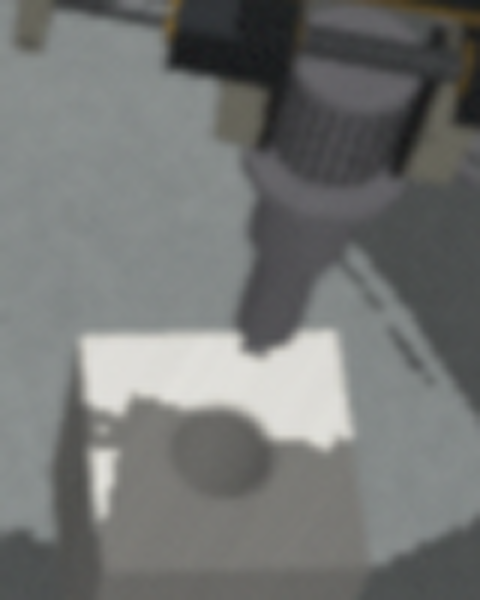

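```bash
python3 - <<'E'
from h import *
s=telemetry.get_state();T=toolT(s);K=optics.calibration("wrist")
m=ray(K,T@K['mount'],276.3,185.4,.11);print("mouth",m)
print("axis at mouth",(T@np.array([T[2,3]-.11,0,0,1])), "tip",T@np.array([.291,0,0,1]))
print(s['eef_pos'],s['q'][5])
E
```

```text
mouth [0.57749366 0.10662697 0.11      ]
axis at mouth [0.57705913 0.10793381 0.11000043 1.        ] tip [0.57718033 0.10798193 0.19630683 1.        ]
[0.57758901 0.10814418 0.4873065 ] 0.882536484069553
```

Emit:
{"name": "play_rows", "arguments": {"steps": [{"gripper": 0.2,"tx": 0,"ty": -0.024,"tz": 0.028,"ax": 0,"ay": 0,"az": 0},{"gripper": 0.2,"tx": 0,"ty": 0,"tz": 0,"ax": -1,"ay": 0,"az": 0},{"gripper": 0.2,"tx": 0,"ty": 0,"tz": 0,"ax": -1,"ay": 0,"az": 0},{"gripper": 0.2,"tx": 0,"ty": 0,"tz": 0,"ax": -1,"ay": 0,"az": 0},{"gripper": 0.2,"tx": 0,"ty": 0,"tz": 0,"ax": -1,"ay": 0,"az": 0},{"gripper": 0.2,"tx": 0,"ty": 0,"tz": 0,"ax": -1,"ay": 0,"az": 0},{"gripper": 0.2,"tx": 0,"ty": 0,"tz": 0,"ax": -1,"ay": 0,"az": 0},{"gripper": 0.2,"tx": 0,"ty": 0,"tz": 0,"ax": -1,"ay": 0,"az": 0},{"gripper": 0.2,"tx": 0,"ty": 0,"tz": 0,"ax": -1,"ay": 0,"az": 0},{"gripper": 0.2,"tx": 0,"ty": 0,"tz": 0,"ax": -1,"ay": 0,"az": 0},{"gripper": 0.2,"tx": 0,"ty": 0,"tz": 0,"ax": -1,"ay": 0,"az": 0},{"gripper": 0.2,"tx": 0,"ty": 0,"tz": 0,"ax": -1,"ay": 0,"az": 0},{"gripper": 0.2,"tx": 0,"ty": 0,"tz": 0,"ax": -1,"ay": 0,"az": 0},{"gripper": 0.2,"tx": 0,"ty": 0,"tz": 0,"ax": -1,"ay": 0,"az": 0},{"gripper": 0.2,"tx": 0,"ty": 0,"tz": 0,"ax": -1,"ay": 0,"az": 0},{"gripper": 0.2,"tx": 0,"ty": 0,"tz": 0,"ax": -1,"ay": 0,"az": 0},{"gripper": 0.2,"tx": 0,"ty": 0,"tz": 0,"ax": -1,"ay": 0,"az": 0},{"gripper": 0.2,"tx": 0,"ty": 0,"tz": 0,"ax": -1,"ay": 0,"az": 0},{"gripper": 0.2,"tx": 0,"ty": 0,"tz": 0,"ax": 0,"ay": 0,"az": 0},{"gripper": 0.2,"tx": 0,"ty": 0,"tz": 0,"ax": 0,"ay": 0,"az": 0}]}}

```text
t: 11.28
eef_pos: [0.5769, 0.1075, 0.4881]
ee_rot: [-2.983, 1.571, -2.946]
force: [0.0, -0.9, -3.5]
width: 0.0333
```

```bash
python3 - <<'E'
from h import *
import cv2
s=telemetry.get_state();print(s['t'],s['q'],s['force'],s['moment'],toolT(s).round(4))
T=toolT(s)
print(T@np.array([T[2,3]-.11,0,0,1]),T@np.array([.291,0,0,1]))
im=optics.grab_frame("wrist");cv2.imwrite(f"pics/wrist5.png",im[:,:,::-1])
cv2.imwrite("pics/w5z.png",cv2.resize(im[130:240,225:330,::-1],None,fx=5,fy=5,interpolation=cv2.INTER_CUBIC))
E
```

```text
11.2833 [ 5.17188157e-01  1.71606934e-01 -5.35726853e-02 -3.09952703e-05
 -1.34570754e+00  2.66211801e+00] [ 0.04684615 -0.8558974  -3.46858855] [-0.1256197  -0.00438672 -0.01391894] [[-1.000e-04 -3.770e-02  9.993e-01  5.769e-01]
 [-0.000e+00  9.993e-01  3.770e-02  1.075e-01]
 [-1.000e+00 -0.000e+00 -1.000e-04  4.881e-01]
 [ 0.000e+00  0.000e+00  0.000e+00  1.000e+00]]
[0.57686822 0.10750305 0.11       1.        ] [0.5768764  0.10750468 0.1971034  1.        ]
```

View pics/w5z.png

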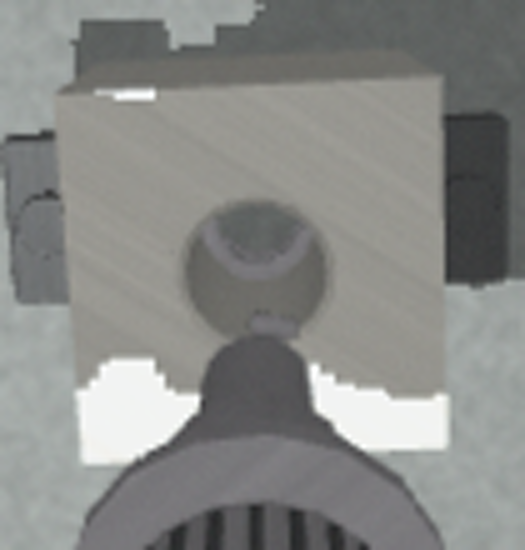

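```bash
python3 - <<'E'
from h import *
s=telemetry.get_state();T=toolT(s);K=optics.calibration("wrist")
print(ray(K,T@K['mount'],275.9,183.4,.11))
E
```

```text
[0.57629752 0.10894311 0.11      ]
```

Emit:
{"name": "play_rows", "arguments": {"steps": [{"gripper": 0.2,"tx": 0.5,"ty": 0.02,"tz": -0.032,"ax": 0,"ay": 0,"az": 0},{"gripper": 0.2,"tx": 0.9,"ty": 0,"tz": 0,"ax": 0,"ay": 0,"az": 0},{"gripper": 0.2,"tx": 0.9,"ty": 0,"tz": 0,"ax": 0,"ay": 0,"az": 0},{"gripper": 0.2,"tx": 0.7,"ty": 0,"tz": 0,"ax": 0,"ay": 0,"az": 0},{"gripper": 0.2,"tx": 0.4,"ty": 0,"tz": 0,"ax": 0,"ay": 0,"az": 0},{"gripper": 0.2,"tx": 0,"ty": 0,"tz": 0,"ax": 0,"ay": 0,"az": 0},{"gripper": 0.2,"tx": 0,"ty": 0,"tz": 0,"ax": 0,"ay": 0,"az": 0},{"gripper": 0.2,"tx": 0,"ty": 0,"tz": 0,"ax": 0,"ay": 0,"az": 0}]}}

```text
t: 12.0
eef_pos: [0.5767, 0.1082, 0.4046]
ee_rot: [0.142, 1.569, 0.183]
force: [0.6, 0.6, -3.6]
width: 0.0338
```

```bash
python3 - <<'E'
from h import *
import cv2
s=telemetry.get_state();print(s['t'],s['q'],s['force'],s['moment'],toolT(s).round(4))
for c in ("scene","top"):
    im=optics.grab_frame(c);cv2.imwrite(f"pics/{c}6.png",im[:,:,::-1])
    if c=="scene":cv2.imwrite("pics/s6z.png",cv2.resize(im[165:275,330:410,::-1],None,fx=5,fy=5,interpolation=cv2.INTER_CUBIC))
E
```

```text
12.0 [ 5.18664787e-01  2.13989178e-01 -1.90142297e-01  7.31896251e-04
 -1.16473527e+00  2.66391731e+00] [ 0.58460895  0.56429382 -3.56489055] [-0.04875633 -0.0281565   0.02955088] [[ 2.000e-03 -4.130e-02  9.991e-01  5.767e-01]
 [ 4.000e-04  9.991e-01  4.130e-02  1.082e-01]
 [-1.000e+00  3.000e-04  2.000e-03  4.046e-01]
 [ 0.000e+00  0.000e+00  0.000e+00  1.000e+00]]
```

View pics/s6z.png

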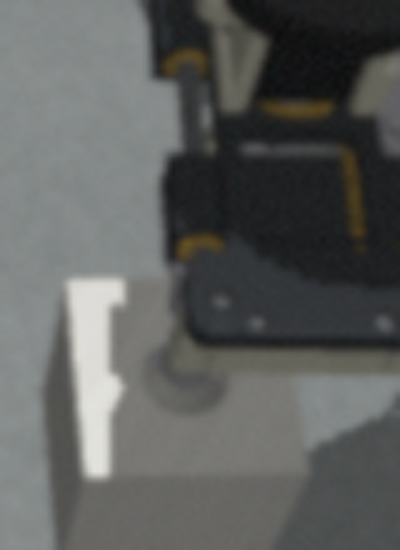

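Emit:
{"name": "play_rows", "arguments": {"steps": [{"gripper": 0.2,"tx": 0.1,"ty": 0,"tz": 0,"ax": 0,"ay": 0,"az": 0},{"gripper": 0.2,"tx": 0.1,"ty": 0,"tz": 0,"ax": 0,"ay": 0,"az": 0},{"gripper": 0.2,"tx": 0.1,"ty": 0,"tz": 0,"ax": 0,"ay": 0,"az": 0},{"gripper": 0.2,"tx": 0.1,"ty": 0,"tz": 0,"ax": 0,"ay": 0,"az": 0},{"gripper": 0.2,"tx": 0.1,"ty": 0,"tz": 0,"ax": 0,"ay": 0,"az": 0}]}}

```text
t: 12.52
eef_pos: [0.5761, 0.108, 0.3903]
ee_rot: [-2.889, 1.571, -2.847]
force: [-0.4, 0.2, -4.5]
width: 0.0333
```

Emit:
{"name": "play_rows", "arguments": {"steps": [{"gripper": 0.2,"tx": 0.08,"ty": 0,"tz": 0,"ax": 0,"ay": 0,"az": 0},{"gripper": 0.2,"tx": 0.08,"ty": 0,"tz": 0,"ax": 0,"ay": 0,"az": 0},{"gripper": 0.2,"tx": 0,"ty": 0,"tz": 0,"ax": 0,"ay": 0,"az": 0}]}}

```text
t: 12.77
eef_pos: [0.5761, 0.108, 0.3861]
ee_rot: [-2.822, 1.57, -2.78]
force: [-0.0, 0.1, -4.9]
width: 0.0334
```

Emit:
{"name": "play_rows", "arguments": {"steps": [{"gripper": 0.2,"tx": 0.1,"ty": 0,"tz": 0,"ax": 0,"ay": 0,"az": 0},{"gripper": 0.2,"tx": 0.2,"ty": 0,"tz": 0,"ax": 0,"ay": 0,"az": 0},{"gripper": 0.2,"tx": 0.2,"ty": 0,"tz": 0,"ax": 0,"ay": 0,"az": 0},{"gripper": 0.2,"tx": 0.2,"ty": 0,"tz": 0,"ax": 0,"ay": 0,"az": 0},{"gripper": 0.2,"tx": 0.2,"ty": 0,"tz": 0,"ax": 0,"ay": 0,"az": 0},{"gripper": 0.2,"tx": 0.2,"ty": 0,"tz": 0,"ax": 0,"ay": 0,"az": 0},{"gripper": 0.2,"tx": 0.2,"ty": 0,"tz": 0,"ax": 0,"ay": 0,"az": 0},{"gripper": 0.2,"tx": 0.1,"ty": 0,"tz": 0,"ax": 0,"ay": 0,"az": 0},{"gripper": 0.2,"tx": 0,"ty": 0,"tz": 0,"ax": 0,"ay": 0,"az": 0}]}}

```text
t: 13.52
eef_pos: [0.576, 0.108, 0.3507]
ee_rot: [-2.781, 1.569, -2.739]
force: [-0.0, -0.5, -4.5]
width: 0.0338
```

```bash
python3 - <<'E'
from h import *
s=telemetry.get_state();print(s['t'],s['q'],s['force'],s['moment'],toolT(s).round(4), s['eef_pos'][2]-.2932)
E
```

```text
13.5167 [ 5.18675846e-01  2.54862738e-01 -2.64905303e-01 -1.92990300e-04
 -1.05246041e+00  2.66481727e+00] [-0.01316237 -0.52584524 -4.52722205] [-0.1789958   0.05680242 -0.05097231] [[-1.300e-03 -4.180e-02  9.991e-01  5.760e-01]
 [-6.000e-04  9.991e-01  4.180e-02  1.080e-01]
 [-1.000e+00 -5.000e-04 -1.300e-03  3.507e-01]
 [ 0.000e+00  0.000e+00  0.000e+00  1.000e+00]] 0.057533839709770884
```

Emit:
{"name": "play_rows", "arguments": {"steps": [{"gripper": 0.2,"tx": 0.12,"ty": 0,"tz": 0,"ax": 0,"ay": 0,"az": 0},{"gripper": 0.2,"tx": 0.12,"ty": 0,"tz": 0,"ax": 0,"ay": 0,"az": 0},{"gripper": 0.2,"tx": 0.12,"ty": 0,"tz": 0,"ax": 0,"ay": 0,"az": 0},{"gripper": 0.2,"tx": 0.12,"ty": 0,"tz": 0,"ax": 0,"ay": 0,"az": 0},{"gripper": 0.2,"tx": 0.12,"ty": 0,"tz": 0,"ax": 0,"ay": 0,"az": 0}]}}

```text
t: 13.93
eef_pos: [0.5761, 0.108, 0.3364]
ee_rot: [0.398, 1.571, 0.44]
force: [-0.2, -0.4, -4.2]
width: 0.0337
```

Emit:
{"name": "play_rows", "arguments": {"steps": [{"gripper": 0.2,"tx": 0.12,"ty": 0,"tz": 0,"ax": 0,"ay": 0,"az": 0},{"gripper": 0.2,"tx": 0.12,"ty": 0,"tz": 0,"ax": 0,"ay": 0,"az": 0},{"gripper": 0.2,"tx": 0.12,"ty": 0,"tz": 0,"ax": 0,"ay": 0,"az": 0},{"gripper": 0.2,"tx": 0.08,"ty": 0,"tz": 0,"ax": 0,"ay": 0,"az": 0},{"gripper": 0.2,"tx": 0,"ty": 0,"tz": 0,"ax": 0,"ay": 0,"az": 0}]}}

```text
t: 14.35
eef_pos: [0.576, 0.1079, 0.3251]
ee_rot: [-2.793, 1.57, -2.752]
force: [0.7, 0.3, -4.2]
width: 0.0333
```

Emit:
{"name": "play_rows", "arguments": {"steps": [{"gripper": 0.2,"tx": 0.05,"ty": 0,"tz": 0,"ax": 0,"ay": 0,"az": 0},{"gripper": 0.2,"tx": 0.05,"ty": 0,"tz": 0,"ax": 0,"ay": 0,"az": 0},{"gripper": 0.2,"tx": 0.05,"ty": 0,"tz": 0,"ax": 0,"ay": 0,"az": 0},{"gripper": 0.2,"tx": 0.03,"ty": 0,"tz": 0,"ax": 0,"ay": 0,"az": 0}]}}

```text
t: 14.68
eef_pos: [0.5761, 0.108, 0.3211]
ee_rot: [0.979, 1.571, 1.021]
force: [0.3, -0.1, -3.7]
width: 0.0336
```

Emit:
{"name": "play_rows", "arguments": {"steps": [{"gripper": 0.2,"tx": 0.03,"ty": 0,"tz": 0,"ax": 0,"ay": 0,"az": 0},{"gripper": 0.2,"tx": 0,"ty": 0,"tz": 0,"ax": 0,"ay": 0,"az": 0}]}}

```text
t: 14.85
eef_pos: [0.5761, 0.108, 0.3203]
ee_rot: [-2.9, 1.571, -2.858]
force: [0.3, -0.0, -4.5]
width: 0.0334
```

Emit:
{"name": "play_rows", "arguments": {"steps": [{"gripper": 0.2,"tx": 0.02,"ty": 0,"tz": 0,"ax": 0,"ay": 0,"az": 0},{"gripper": 0.2,"tx": 0,"ty": 0,"tz": 0,"ax": 0,"ay": 0,"az": 0}]}}

```text
t: 15.02
eef_pos: [0.5762, 0.108, 0.3199]
ee_rot: [-0.905, 1.571, -0.863]
force: [0.8, -0.6, -3.8]
width: 0.0333
```

Emit:
{"name": "play_rows", "arguments": {"steps": [{"gripper": 0.2,"tx": 0.02,"ty": 0,"tz": 0,"ax": 0,"ay": 0,"az": 0},{"gripper": 0.2,"tx": 0,"ty": 0,"tz": 0,"ax": 0,"ay": 0,"az": 0}]}}

```text
t: 15.18
eef_pos: [0.5761, 0.108, 0.3194]
ee_rot: [2.96, 1.571, 3.002]
force: [0.1, -0.4, -3.4]
width: 0.0334
```

Emit:
{"name": "play_rows", "arguments": {"steps": [{"gripper": 0.2,"tx": 0.02,"ty": 0,"tz": 0,"ax": 0,"ay": 0,"az": 0},{"gripper": 0.2,"tx": 0,"ty": 0,"tz": 0,"ax": 0,"ay": 0,"az": 0}]}}

```text
t: 15.35
eef_pos: [0.5762, 0.108, 0.3189]
ee_rot: [0.408, 1.571, 0.45]
force: [0.3, -0.1, -4.1]
width: 0.0341
```

Emit:
{"name": "play_rows", "arguments": {"steps": [{"gripper": 0.2,"tx": 0.02,"ty": 0,"tz": 0,"ax": 0,"ay": 0,"az": 0},{"gripper": 0.2,"tx": 0,"ty": 0,"tz": 0,"ax": 0,"ay": 0,"az": 0}]}}

```text
t: 15.52
eef_pos: [0.5763, 0.108, 0.3187]
ee_rot: [0.086, 1.57, 0.128]
force: [-0.8, -0.5, -1.8]
width: 0.0337
```

Emit:
{"name": "play_rows", "arguments": {"steps": [{"gripper": 0.2,"tx": 0.02,"ty": 0,"tz": 0,"ax": 0,"ay": 0,"az": 0},{"gripper": 0.2,"tx": 0,"ty": 0,"tz": 0,"ax": 0,"ay": 0,"az": 0}]}}

```text
t: 15.68
eef_pos: [0.5763, 0.1081, 0.3184]
ee_rot: [0.089, 1.57, 0.132]
force: [-0.8, -0.1, 0.5]
width: 0.0335
```

Emit:
{"name": "play_rows", "arguments": {"steps": [{"gripper": 0.2,"tx": 0.04,"ty": 0,"tz": 0,"ax": 0,"ay": 0,"az": 0},{"gripper": 0.2,"tx": 0,"ty": 0,"tz": 0,"ax": 1,"ay": 0,"az": 0},{"gripper": 0.2,"tx": 0,"ty": 0,"tz": 0,"ax": 1,"ay": 0,"az": 0},{"gripper": 0.2,"tx": 0,"ty": 0,"tz": 0,"ax": 0,"ay": 0,"az": 0}]}}

```text
t: 16.02
eef_pos: [0.5769, 0.1082, 0.318]
ee_rot: [0.361, 1.568, 0.189]
force: [0.4, 0.4, 3.8]
width: 0.0338
```

```bash
python3 - <<'E'
from h import *
s=telemetry.get_state();print(s['t'],s['q'][5],s['force'],s['moment'],s['eef_pos'])
E
```

```text
16.0167 2.4506884003118103 [0.36265405 0.41077557 3.82500032] [-0.06143289 -0.10379833 -0.00400126] [0.57690389 0.10815651 0.31801817]
```

Emit:
{"name": "play_rows", "arguments": {"steps": [{"gripper": 0.2,"tx": 0,"ty": 0,"tz": 0,"ax": 1,"ay": 0,"az": 0},{"gripper": 0.2,"tx": 0,"ty": 0,"tz": 0,"ax": 1,"ay": 0,"az": 0},{"gripper": 0.2,"tx": 0,"ty": 0,"tz": 0,"ax": 0,"ay": 0,"az": 0}]}}

```text
t: 16.27
eef_pos: [0.5764, 0.1082, 0.3171]
ee_rot: [0.997, 1.57, 0.618]
force: [0.5, 1.0, 2.0]
width: 0.0338
```

Emit:
{"name": "play_rows", "arguments": {"steps": [{"gripper": 0.2,"tx": 0,"ty": 0,"tz": 0,"ax": 1,"ay": 0,"az": 0},{"gripper": 0.2,"tx": 0,"ty": 0,"tz": 0,"ax": 1,"ay": 0,"az": 0},{"gripper": 0.2,"tx": 0,"ty": 0,"tz": 0,"ax": 0,"ay": 0,"az": 0}]}}

```text
t: 16.52
eef_pos: [0.5757, 0.1079, 0.316]
ee_rot: [-2.399, 1.569, -2.985]
force: [-0.5, -0.5, -4.1]
width: 0.0333
```

Emit:
{"name": "play_rows", "arguments": {"steps": [{"gripper": 0.2,"tx": 0.04,"ty": 0,"tz": 0,"ax": 0,"ay": 0,"az": 0},{"gripper": 0.2,"tx": 0.04,"ty": 0,"tz": 0,"ax": 0,"ay": 0,"az": 0}]}}

```text
t: 16.68
eef_pos: [0.5759, 0.1079, 0.3144]
ee_rot: [-2.177, 1.57, -2.758]
force: [-0.1, -1.2, -3.3]
width: 0.0334
```

```bash
python3 - <<'E'
from h import *
s=telemetry.get_state();print(s['t'],s['q'][5],s['force'],s['moment'],s['eef_pos'])
E
```

```text
16.6833 2.0423406450334 [-0.13806517 -1.21381112 -3.27229109] [-0.39792261  0.14911821 -0.00049065] [0.57590803 0.10789993 0.31440026]
```

Free drop: the teeth are in the gap. I'll keep lowering gently.

Emit:
{"name": "play_rows", "arguments": {"steps": [{"gripper": 0.2,"tx": 0.04,"ty": 0,"tz": 0,"ax": 0,"ay": 0,"az": 0},{"gripper": 0.2,"tx": 0.04,"ty": 0,"tz": 0,"ax": 0,"ay": 0,"az": 0},{"gripper": 0.2,"tx": 0.02,"ty": 0,"tz": 0,"ax": 0,"ay": 0,"az": 0}]}}

```text
t: 16.93
eef_pos: [0.576, 0.1079, 0.312]
ee_rot: [-2.158, 1.57, -2.743]
force: [0.1, -1.6, -3.8]
width: 0.0334
```

Emit:
{"name": "play_rows", "arguments": {"steps": [{"gripper": 0.2,"tx": 0.04,"ty": 0,"tz": 0,"ax": 0,"ay": 0,"az": 0},{"gripper": 0.2,"tx": 0,"ty": 0,"tz": 0,"ax": 0,"ay": 0,"az": 0}]}}

```text
t: 17.1
eef_pos: [0.5762, 0.108, 0.3114]
ee_rot: [-1.529, 1.571, -2.115]
force: [-0.6, -0.6, -2.9]
width: 0.0335
```

Emit:
{"name": "play_rows", "arguments": {"steps": [{"gripper": 0.2,"tx": 0.03,"ty": 0,"tz": 0,"ax": 0,"ay": 0,"az": 0},{"gripper": 0.2,"tx": 0,"ty": 0,"tz": 0,"ax": 0,"ay": 0,"az": 0}]}}

```text
t: 17.27
eef_pos: [0.5763, 0.1081, 0.3111]
ee_rot: [0.829, 1.57, 0.243]
force: [-1.6, -0.4, 0.9]
width: 0.0334
```

Emit:
{"name": "play_rows", "arguments": {"steps": [{"gripper": 0.2,"tx": 0.03,"ty": 0,"tz": 0,"ax": 0,"ay": 0,"az": 0},{"gripper": 0.2,"tx": 0,"ty": 0,"tz": 0,"ax": 0,"ay": 0,"az": 0}]}}

```text
t: 17.43
eef_pos: [0.5764, 0.1082, 0.3109]
ee_rot: [0.853, 1.569, 0.267]
force: [-2.3, 0.8, 5.7]
width: 0.0339
```

```bash
python3 - <<'E'
from h import *
import cv2
s=telemetry.get_state();print(s['t'],s['q'][5],s['force'],s['moment'],s['eef_pos'])
im=optics.grab_frame("wrist");cv2.imwrite(f"pics/wrist7.png",im[:,:,::-1])
E
```

```text
17.4333 2.036628328252425 [-2.28507807  0.80839534  5.67053646] [-0.14207233  1.39945354 -0.01185098] [0.5764078  0.10817193 0.31093667]
```

View pics/wrist7.png

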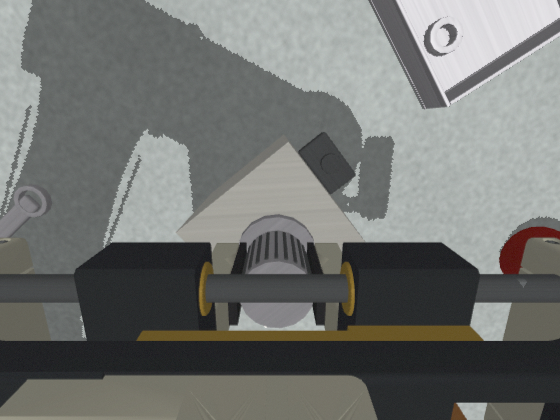

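Emit:
{"name": "play_rows", "arguments": {"steps": [{"gripper": 0.2,"tx": -0.01,"ty": 0,"tz": 0,"ax": 0.5,"ay": 0,"az": 0},{"gripper": 0.2,"tx": 0.01,"ty": 0,"tz": 0,"ax": 0.5,"ay": 0,"az": 0},{"gripper": 0.2,"tx": 0.01,"ty": 0,"tz": 0,"ax": 0.5,"ay": 0,"az": 0},{"gripper": 0.2,"tx": 0.01,"ty": 0,"tz": 0,"ax": 0.5,"ay": 0,"az": 0}]}}

```text
t: 17.82
eef_pos: [0.5767, 0.108, 0.3104]
ee_rot: [0.789, 1.569, -0.009]
force: [-0.1, -1.8, 3.5]
width: 0.0336
```

```bash
cat > st.py <<'E'
from h import *
s=telemetry.get_state();print(round(s['t'],2),s['q'][5].round(4),s['force'].round(2),s['moment'].round(3),s['eef_pos'].round(5),s['width'].round(4))
E
python3 st.py
```

```text
Traceback (most recent call last):
  File "st.py", line 2, in <module>
    s=telemetry.get_state();print(round(s['t'],2),s['q'][5].round(4),s['force'].round(2),s['moment'].round(3),s['eef_pos'].round(5),s['width'].round(4))
                                                                                                                                    ^^^^^^^^^^^^^^^^
AttributeError: 'float' object has no attribute 'round'
```

```bash
sed -i "s/s\['width'\].round(4)/round(s['width'],4)/" st.py; python3 st.py
```

```text
17.82 1.8246 [-0.11 -1.83  3.55] [-0.913  0.221 -0.033] [0.57672 0.10796 0.31044] 0.0336
```

Emit:
{"name": "play_rows", "arguments": {"steps": [{"gripper": 0.2,"tx": 0.019,"ty": 0,"tz": 0,"ax": 1,"ay": 0,"az": 0},{"gripper": 0.2,"tx": 0.019,"ty": 0,"tz": 0,"ax": 1,"ay": 0,"az": 0},{"gripper": 0.2,"tx": 0,"ty": 0,"tz": 0,"ax": 0,"ay": 0,"az": 0}]}}

```text
t: 18.07
eef_pos: [0.5767, 0.1081, 0.3093]
ee_rot: [1.234, 1.569, 0.225]
force: [-1.1, -0.0, 3.4]
width: 0.0335
```

```bash
python3 st.py
```

```text
18.07 1.613 [-1.14 -0.04  3.37] [-0.194  0.389 -0.004] [0.57666 0.10808 0.30933] 0.0335
```

Emit:
{"name": "play_rows", "arguments": {"steps": [{"gripper": 0.2,"tx": 0.019,"ty": 0,"tz": 0,"ax": 1,"ay": 0,"az": 0},{"gripper": 0.2,"tx": 0.019,"ty": 0,"tz": 0,"ax": 1,"ay": 0,"az": 0},{"gripper": 0.2,"tx": 0,"ty": 0,"tz": 0,"ax": 0,"ay": 0,"az": 0}]}}

```text
t: 18.32
eef_pos: [0.5766, 0.1081, 0.3083]
ee_rot: [1.467, 1.569, 0.251]
force: [-0.1, -0.7, 4.9]
width: 0.0339
```

```bash
python3 st.py
```

```text
18.32 1.4068 [-0.12 -0.67  4.92] [-0.242  0.321 -0.102] [0.57664 0.10812 0.3083 ] 0.0339
```

Emit:
{"name": "play_rows", "arguments": {"steps": [{"gripper": 0.2,"tx": 0.019,"ty": 0,"tz": 0,"ax": 1,"ay": 0,"az": 0},{"gripper": 0.2,"tx": 0.019,"ty": 0,"tz": 0,"ax": 1,"ay": 0,"az": 0},{"gripper": 0.2,"tx": 0,"ty": 0,"tz": 0,"ax": 0,"ay": 0,"az": 0}]}}

```text
t: 18.57
eef_pos: [0.5765, 0.1084, 0.3074]
ee_rot: [1.931, 1.569, 0.507]
force: [-0.4, -0.3, 4.8]
width: 0.0332
```

```bash
python3 st.py
```

```text
18.57 1.1988 [-0.36 -0.32  4.84] [-0.076  0.517 -0.051] [0.57652 0.10838 0.30741] 0.0332
```

Emit:
{"name": "play_rows", "arguments": {"steps": [{"gripper": 0.2,"tx": 0.017,"ty": 0,"tz": 0,"ax": 1,"ay": 0,"az": 0},{"gripper": 0.2,"tx": 0.017,"ty": 0,"tz": 0,"ax": 1,"ay": 0,"az": 0},{"gripper": 0.2,"tx": 0.017,"ty": 0,"tz": 0,"ax": 1,"ay": 0,"az": 0},{"gripper": 0.2,"tx": 0,"ty": 0,"tz": 0,"ax": 0,"ay": 0,"az": 0}]}}

```text
t: 18.9
eef_pos: [0.5767, 0.1086, 0.3063]
ee_rot: [2.296, 1.568, 0.558]
force: [-0.6, 1.4, 4.6]
width: 0.0338
```

```bash
python3 st.py
```

```text
18.9 0.8846 [-0.65  1.42  4.56] [ 0.42   0.538 -0.01 ] [0.57666 0.10865 0.30629] 0.0338
```

Emit:
{"name": "play_rows", "arguments": {"steps": [{"gripper": 0.2,"tx": 0.018,"ty": 0,"tz": 0,"ax": 1,"ay": 0,"az": 0},{"gripper": 0.2,"tx": 0.018,"ty": 0,"tz": 0,"ax": 1,"ay": 0,"az": 0},{"gripper": 0.2,"tx": 0.018,"ty": 0,"tz": 0,"ax": 1,"ay": 0,"az": 0},{"gripper": 0.2,"tx": 0,"ty": 0,"tz": 0,"ax": 0,"ay": 0,"az": 0}]}}

```text
t: 19.23
eef_pos: [0.5767, 0.1086, 0.3048]
ee_rot: [2.568, 1.568, 0.516]
force: [-1.0, 0.7, 5.4]
width: 0.0337
```

```bash
python3 st.py
```

```text
19.23 0.5706 [-1.04  0.72  5.41] [ 0.347  0.41  -0.017] [0.57667 0.10856 0.30485] 0.0337
```

Emit:
{"name": "play_rows", "arguments": {"steps": [{"gripper": 0.2,"tx": 0.018,"ty": 0,"tz": 0,"ax": 1,"ay": 0,"az": 0},{"gripper": 0.2,"tx": 0.018,"ty": 0,"tz": 0,"ax": 1,"ay": 0,"az": 0},{"gripper": 0.2,"tx": 0.018,"ty": 0,"tz": 0,"ax": 1,"ay": 0,"az": 0},{"gripper": 0.2,"tx": 0,"ty": 0,"tz": 0,"ax": 0,"ay": 0,"az": 0}]}}

```text
t: 19.57
eef_pos: [0.5763, 0.1083, 0.3029]
ee_rot: [3.091, 1.57, 0.726]
force: [0.7, 0.5, 2.5]
width: 0.0336
```

```bash
python3 st.py
```

```text
19.57 0.2577 [0.7  0.48 2.47] [ 0.687  0.317 -0.049] [0.57633 0.10835 0.30291] 0.0336
```

Emit:
{"name": "play_rows", "arguments": {"steps": [{"gripper": 0.2,"tx": 0.018,"ty": 0,"tz": 0,"ax": 1,"ay": 0,"az": 0},{"gripper": 0.2,"tx": 0.018,"ty": 0,"tz": 0,"ax": 1,"ay": 0,"az": 0},{"gripper": 0.2,"tx": 0.009,"ty": 0,"tz": 0,"ax": 0.5,"ay": 0,"az": 0},{"gripper": 0.2,"tx": 0,"ty": 0,"tz": 0,"ax": 0,"ay": 0,"az": 0}]}}

```text
t: 19.9
eef_pos: [0.5762, 0.1081, 0.3019]
ee_rot: [-3.058, 1.57, 0.602]
force: [-1.1, 1.1, 4.8]
width: 0.0334
```

```bash
python3 st.py
```

```text
19.9 -0.0003 [-1.07  1.1   4.82] [ 0.295  0.738 -0.018] [0.57622 0.10809 0.30188] 0.0334
```

Emit:
{"name": "play_rows", "arguments": {"steps": [{"gripper": 0.2,"tx": 0.015,"ty": 0,"tz": 0,"ax": 0.8,"ay": 0,"az": 0},{"gripper": 0.2,"tx": 0,"ty": 0,"tz": 0,"ax": 0,"ay": 0,"az": 0}], "newtons": 18}}

```text
t: 20.07
eef_pos: [0.5763, 0.1081, 0.3014]
ee_rot: [-3.07, 1.57, 0.505]
force: [-0.5, 0.7, 4.6]
width: 0.0339
```

```bash
python3 st.py
```

```text
20.07 -0.0854 [-0.51  0.7   4.62] [ 0.306  0.515 -0.001] [0.57627 0.10812 0.30144] 0.0339
```

Emit:
{"name": "play_rows", "arguments": {"steps": [{"gripper": 0.2,"tx": 0.014,"ty": 0,"tz": 0,"ax": 0.8,"ay": 0,"az": 0},{"gripper": 0.2,"tx": 0,"ty": 0,"tz": 0,"ax": 0,"ay": 0,"az": 0}]}}

```text
t: 20.23
eef_pos: [0.5765, 0.1082, 0.3012]
ee_rot: [-3.029, 1.569, 0.463]
force: [-1.1, 1.9, 5.0]
width: 0.0333
```

```bash
python3 st.py
```

```text
20.23 -0.1692 [-1.1   1.87  5.03] [ 0.608  0.648 -0.053] [0.57646 0.10822 0.30122] 0.0333
```

Let me check the collar gap visually while continuing in small steps.

Emit:
{"name": "play_rows", "arguments": {"steps": [{"gripper": 0.2,"tx": 0.013,"ty": 0,"tz": 0,"ax": 0.8,"ay": 0,"az": 0},{"gripper": 0.2,"tx": 0,"ty": 0,"tz": 0,"ax": 0,"ay": 0,"az": 0}]}}

```text
t: 20.4
eef_pos: [0.5767, 0.1083, 0.3012]
ee_rot: [-3.135, 1.569, 0.272]
force: [0.3, 2.2, 5.8]
width: 0.0336
```

```bash
python3 st.py; python3 - <<'E'
from h import *
import cv2
im=optics.grab_frame("scene")
cv2.imwrite("pics/s8z.png",cv2.resize(im[190:300,320:420,::-1],None,fx=5,fy=5,interpolation=cv2.INTER_CUBIC))
E
```

```text
20.4 -0.2529 [0.34 2.16 5.78] [ 0.451  0.322 -0.037] [0.57675 0.10826 0.30119] 0.0336
```

View pics/s8z.png

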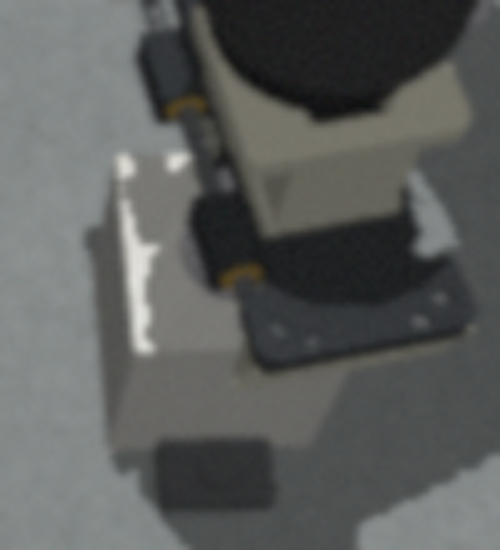

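Emit:
{"name": "play_rows", "arguments": {"steps": [{"gripper": 0.2,"tx": 0,"ty": 0,"tz": 0,"ax": 0.8,"ay": 0,"az": 0},{"gripper": 0.2,"tx": 0,"ty": 0,"tz": 0,"ax": 0,"ay": 0,"az": 0}]}}

```text
t: 20.62
eef_pos: [0.5767, 0.108, 0.3012]
ee_rot: [3.01, 1.569, 0.051]
force: [-0.0, 0.0, 6.9]
width: 0.0337
```

```bash
python3 st.py
```

```text
20.62 -0.3366 [-0.02  0.01  6.86] [-0.016  0.237  0.01 ] [0.5767  0.10804 0.30116] 0.0337
```

Emit:
{"name": "play_rows", "arguments": {"steps": [{"gripper": 0.2,"tx": 0,"ty": 0,"tz": 0,"ax": 0.8,"ay": 0,"az": 0},{"gripper": 0.2,"tx": 0,"ty": 0,"tz": 0,"ax": 0,"ay": 0,"az": 0}]}}

```text
t: 20.78
eef_pos: [0.5765, 0.1078, 0.3011]
ee_rot: [2.732, 1.57, -0.311]
force: [-0.9, -1.5, 7.2]
width: 0.0338
```

```bash
python3 st.py; python3 - <<'E'
from h import *
import cv2
im=optics.grab_frame("wrist")
cv2.imwrite("pics/w8.png",im[:,:,::-1])
E
```

```text
20.78 -0.4204 [-0.88 -1.47  7.15] [-0.343  0.454  0.036] [0.57653 0.10782 0.30114] 0.0338
```

View pics/w8.png

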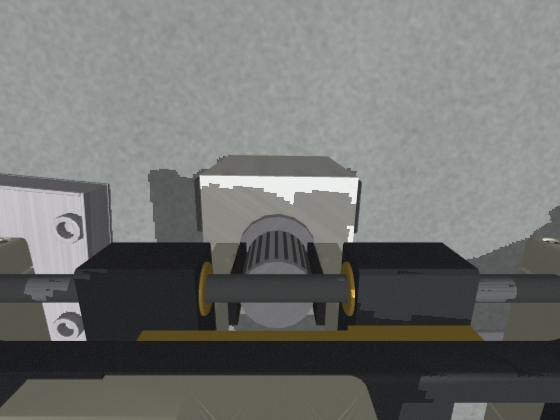

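Emit:
{"name": "play_rows", "arguments": {"steps": [{"gripper": 0.2,"tx": -0.03,"ty": 0,"tz": 0,"ax": 0,"ay": 0,"az": 0},{"gripper": 0.45,"tx": 0,"ty": 0,"tz": 0,"ax": 0,"ay": 0,"az": 0},{"gripper": 0.7,"tx": 0,"ty": 0,"tz": 0,"ax": 0,"ay": 0,"az": 0},{"gripper": 0.9,"tx": 0,"ty": 0,"tz": 0,"ax": 0,"ay": 0,"az": 0},{"gripper": 0.9,"tx": 0,"ty": 0,"tz": 0,"ax": 0,"ay": 0,"az": 0},{"gripper": 0.9,"tx": 0,"ty": 0,"tz": 0,"ax": 0,"ay": 0,"az": 0},{"gripper": 0.9,"tx": 0,"ty": 0,"tz": 0,"ax": 0,"ay": 0,"az": 0},{"gripper": 0.9,"tx": 0,"ty": 0,"tz": 0,"ax": 0,"ay": 0,"az": 0}]}}

```text
t: 21.5
eef_pos: [0.5761, 0.108, 0.3011]
ee_rot: [0.129, 1.571, -2.918]
force: [-0.2, 0.3, -1.0]
width: 0.0737
```

```bash
python3 st.py
```

```text
21.5 -0.424 [-0.18  0.26 -1.03] [0.003 0.044 0.042] [0.57613 0.10802 0.30107] 0.0737
```

Released cleanly. Now I'll back off 150 mm upwards and check.

Emit:
{"name": "play_rows", "arguments": {"steps": [{"gripper": 0.9,"tx": -0.3,"ty": 0,"tz": 0,"ax": 0,"ay": 0,"az": 0},{"gripper": 0.9,"tx": -0.8,"ty": 0,"tz": 0,"ax": 0,"ay": 0,"az": 0},{"gripper": 0.9,"tx": -0.8,"ty": 0,"tz": 0,"ax": 0,"ay": 0,"az": 0},{"gripper": 0.9,"tx": -0.8,"ty": 0,"tz": 0,"ax": 0,"ay": 0,"az": 0},{"gripper": 0.9,"tx": -0.8,"ty": 0,"tz": 0,"ax": 0,"ay": 0,"az": 0},{"gripper": 0.9,"tx": -0.8,"ty": 0,"tz": 0,"ax": 0,"ay": 0,"az": 0},{"gripper": 0.9,"tx": -0.8,"ty": 0,"tz": 0,"ax": 0,"ay": 0,"az": 0},{"gripper": 0.9,"tx": 0,"ty": 0,"tz": 0,"ax": 0,"ay": 0,"az": 0},{"gripper": 0.9,"tx": 0,"ty": 0,"tz": 0,"ax": 0,"ay": 0,"az": 0}]}}

```text
t: 22.25
eef_pos: [0.5762, 0.108, 0.4305]
ee_rot: [-2.753, 1.568, 0.483]
force: [0.3, 0.5, -1.1]
width: 0.0788
```

```bash
python3 st.py; python3 - <<'E'
from h import *
import cv2
im=optics.grab_frame("scene")
cv2.imwrite("pics/s9.png",im[:,:,::-1])
cv2.imwrite("pics/s9z.png",cv2.resize(im[190:300,330:410,::-1],None,fx=5,fy=5,interpolation=cv2.INTER_CUBIC))
s=telemetry.get_state();T=toolT(s);im=optics.grab_frame("wrist")
cv2.imwrite("pics/w9.png",im[:,:,::-1])
K=optics.calibration("wrist")
for z in (.11,.116,.125,.134,.16):
    C=np.linalg.inv(T@K['mount'])@np.array([.576,.1075,z,1]);print(z,K['cx']+K['fx']*C[0]/C[2],K['cy']+K['fy']*C[1]/C[2])
E
```

```text
22.25 -0.4243 [ 0.32  0.45 -1.06] [ 0.03   0.179 -0.057] [0.57621 0.10801 0.43053] 0.0788
0.11 276.341054623994 198.05502578069178
0.116 276.3289886698104 199.52755682674166
0.125 276.3099994869158 201.84499985082144
0.134 276.2898553689386 204.30339134354864
0.16 276.2241162256196 212.3262072771572
```

View pics/s9.png

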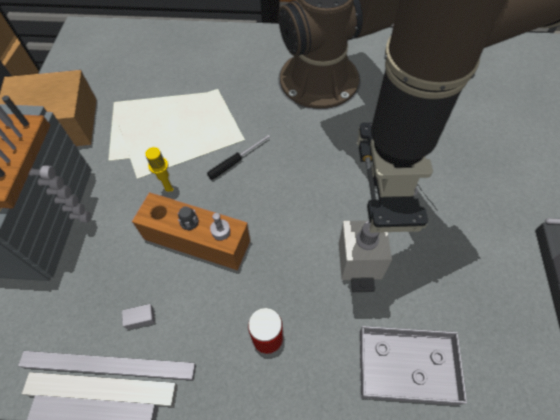

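View pics/s9z.png

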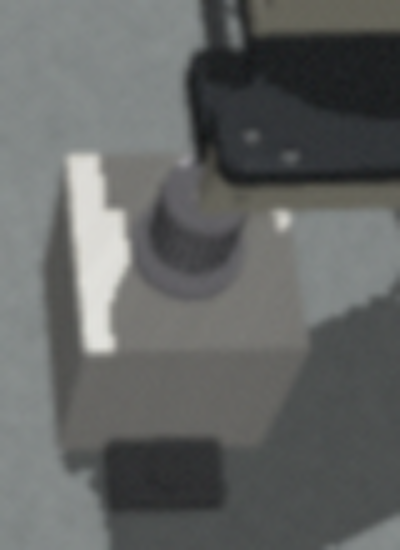

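View pics/w9.png

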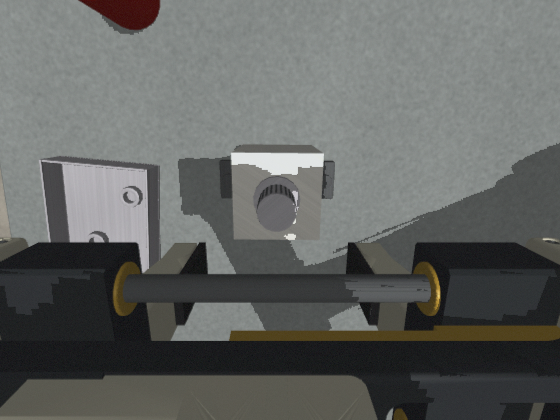

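The scene and wrist views show the collar flush on the block, and the chuck and cutter still standing in the stand. Handing in.

```bash
python3 -c "
from station import job_done
print(job_done())"
```

```text
the job is handed in; nothing more can be done
None
```

The fixture screw is screwed into the block with its collar on the top face. I let go, backed the arm 130 mm clear and handed the job in at about 22 s.

- **Getting it in:** I took the grey screw from the stand and lowered it into the well. It touched the ring with the flange (TCP) at about z = 0.319 m. Under about 8 N it dropped into the gap after roughly 30° of clockwise turn.
- **Screwing down:** It followed the thread at about 4.6 mm per radian, against 4.5 given. The highest contact force I read was about 11 N, and the twisting moment stayed within about 0.1 N m.
- **Home:** The height stopped falling at z = 0.301 m, about 17.6 mm below ring contact where 18 mm was expected. A further quarter radian of clockwise turn changed nothing, so I took it as home and did not tighten it further.
- **Last checks:** The scene and wrist views show the collar on the block with no visible gap. The chuck and cutter are still in the stand, and the gripper is open and touching nothing.

- **Mismatches:** The first drop into the gap was only about 7.6 mm instead of 9 mm, probably because the teeth met the thread early in the gap; the rest came while turning. The wrist camera placed the well about 1.5 mm off the other two cameras, so I corrected for that before lowering.
- **Not confirmed:** The pictures cannot show a collar gap under about 2 mm, so the seating rests mainly on the height and force readings.

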